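Pack up the blood-typing slide boxes

TASK

The typing session is over: first swing the desk lamp's arm well clear of the open carrying case, to the side of the case, then fold every slide box shut and lay each one, upright, fully down in a foam bay of its own. When they are all in, close the case's lid completely; leave the lamp clear and do not knock over the reagent bottles.

Things in the scene. Friction and masses are not known exactly. Their poses are not given: they have to be found in the camera images.
- case: Grey carrying case, fixed, open: shell 140 mm (own x, from robot side to hinge side) x 250 mm (own y), rim 30 mm high; origin under its centre. Its foam (top 24 mm above the table) has three alike bays side by side, 76 mm apart along y, each 110 (x) x 48 (y) mm, 12 mm deep, floor 12 mm above the table; 28 mm of foam between bays, 20 mm at the ends
- bay0 (a point): centre of the floor of the bay at the -y end of the case (case frame x 0, y -76 mm, z 12 mm)
- bay1 (a point): centre of the floor of the middle bay
- bay2 (a point): centre of the floor of the bay at the +y end of the case
- case_lid (a joint): angle of the case's lid (rad): 0 shut, starts 1.75 to 1.9 (leaning back past upright), stop 1.95. Hinge line along case y at case x 70 mm, z 30 mm. Lid shell 140 x 250 mm, 26 mm deep (22 inside), 0.3 kg, friction 0.06 N m: below about 1.2 rad it falls shut slowly. Shut, its top is 56 mm up; open or unseated boxes keep it from shutting
- lid_hinge (a point): middle of the lid's hinge line, 30 mm above the table
- lid_edge (a point): middle of the lid's free edge at its outer face (140 mm from the hinge line, 26 mm out from it); 56 mm above the table when shut, about 155 mm when open
- lamp: Black desk lamp, fixed: round base 120 mm wide, post of 20 mm diameter (32 mm at its joint), 289 mm high; origin under the post, which is the upright axis of the swinging arm.
- lamp_arm (a joint): swing of the lamp arm about the post (rad), grows clockwise seen from above, range 0 to 1.5; starts 0 to 0.25 with the head over the case; at 1.5 the head is off the case's +y end. Stays where left (friction 0.2 N m). The arm is a level 14 x 14 mm bar, its middle 289 mm above the table, from post to head
- lamp_head (a point): centre of the lamp head on the arm's line, 270 mm from the post axis, 289 mm above the table; the black round shade, 100 mm wide, hangs from 14 mm above to 62 mm below this point
- box_a: White hinged slide box (one of up to three alike, may be absent), loose, 0.2 kg: lower half 100 mm (own x) x 40 mm (own y) x 26 mm high, filled with glass slides, origin at the centre of its underside, z up. Lid leaf hinged along its +y long edge; shut, the box is 34 mm high. Grip it across its 40 mm by the lower half: the leaf is 1.5 mm narrower on either side.
- leaf_a (a joint): angle of the leaf of box_a (rad): 0 shut, starts 1.6 to 1.9 (standing open, leaning out a little to the box's +y side; stop at 1.95). Leaf 98 x 37 x 8 mm, 35 g, light hinge friction (0.012 N m) that holds it where it is; a push that rubs down on the leaf slides the box along instead; hinge line along own x at own y 18.5 mm, z 26 mm.
- leaf_a_edge (a point): middle of the free long edge of box_a's leaf, half-way through its thickness, 37 mm from the hinge line
- box_b: White hinged slide box (one of up to three alike, may be absent), loose, 0.2 kg: lower half 100 mm (own x) x 40 mm (own y) x 26 mm high, filled with glass slides, origin at the centre of its underside, z up. Lid leaf hinged along its +y long edge; shut, the box is 34 mm high. Grip it across its 40 mm by the lower half: the leaf is 1.5 mm narrower on either side.
- leaf_b (a joint): angle of the leaf of box_b (rad): 0 shut, starts 1.6 to 1.9 (standing open, leaning out a little to the box's +y side; stop at 1.95). Leaf 98 x 37 x 8 mm, 35 g, light hinge friction (0.012 N m) that holds it where it is; a push that rubs down on the leaf slides the box along instead; hinge line along own x at own y 18.5 mm, z 26 mm.
- leaf_b_edge (a point): middle of the free long edge of box_b's leaf, half-way through its thickness, 37 mm from the hinge line
- box_c: White hinged slide box (one of up to three alike, may be absent), loose, 0.2 kg: lower half 100 mm (own x) x 40 mm (own y) x 26 mm high, filled with glass slides, origin at the centre of its underside, z up. Lid leaf hinged along its +y long edge; shut, the box is 34 mm high. Grip it across its 40 mm by the lower half: the leaf is 1.5 mm narrower on either side.
- leaf_c (a joint): angle of the leaf of box_c (rad): 0 shut, starts 1.6 to 1.9 (standing open, leaning out a little to the box's +y side; stop at 1.95). Leaf 98 x 37 x 8 mm, 35 g, light hinge friction (0.012 N m) that holds it where it is; a push that rubs down on the leaf slides the box along instead; hinge line along own x at own y 18.5 mm, z 26 mm.
- leaf_c_edge (a point): middle of the free long edge of box_c's leaf, half-way through its thickness, 37 mm from the hinge line
- reagent0: White reagent dropper bottle, 36 mm wide, 65 mm high, loose, stands among the things; origin at the centre of its underside. Not part of the job.
- reagent1: White reagent dropper bottle, 36 mm wide, 65 mm high, loose, stands among the things; origin at the centre of its underside. Not part of the job.
- reagent2: White reagent dropper bottle, 36 mm wide, 65 mm high, loose, stands among the things; origin at the centre of its underside. Not part of the job.

How it is judged:
By the outcome, as a careful person would: the job done as asked, in the order asked, and still so for the second after the job is handed in, with the robot touching nothing.
Of box_a, box_b, box_c only 2 to 3 are there at a start; the rules pass over those that are not, and their reading is None.
At some moment in a run one of box_a, box_b, box_c may be knocked a few centimetres aside while the robot is not near it.
Once in a run the grip may slacken for a moment while it holds something.
It also fails if it takes over 210 s, if anything falls off the work surface, if the arm or the gripper's body presses on something with over 40 N, if the wrist force passes 120 N, or if a joint passes its speed limit or range.

ROBOT

A 7-joint arm with a two-finger parallel gripper is mounted at the origin on the work surface. World frame = base frame: x ahead of the robot, y to its left, z up, the work surface at z = 0. Lengths are in m, angles in rad, forces in N, time in s.
With the tool pointing down it reaches from about 0.425 to 0.925 m from the base axis. Payload 6.8 kg.
Tool frame: the origin (TCP) lies at the very end of the fingers, on their centre line; the grasp point (between the pads) lies 19 mm behind it; z points along the fingers, y is the line along which they close (so a half turn about z gives the same grasp; the last joint's range is limited). The gripper opens to 85 mm and grips with 20 to 120 N. Pads are 22 mm wide; open, the fingers measure 114 mm over their backs; the gripper's body (76 mm by 85 mm) begins 54 mm behind the grasp point. The pads swing forward as they close: fully open they stand 13 mm farther back than shut.
Start: joints at [1.208, 0.477, 0.022, 1.555, -0.011, 1.109, -0.083], TCP at [0.17, -0.653, 0.198] pointing down, gripper open.
Joint ranges: [-2.96, 2.96], [-0.34, 2.1], [-1.41, 1.46], [0.24, 2.44], [-1.37, 4.51], [0.17, 1.92], [-2.96, 2.96]. Speed limits (rad/s): [2.39, 2.39, 3.14, 3.14, 3.14, 3.14, 3.14].

INTERFACE

Orientations are given as a unit quaternion [w, x, y, z].
In Python, from station import bot gives the robot as it stands.
- The arm moves only by the tool jog_arm, never from a script. Its argument "motion" is a list of rows, each a list of 7 numbers: the turn, a rotation vector about the tool's x, y, z in rad, then the shift along the tool's x, y, z in mm, then the finger opening in mm, from 0 to 85.4. A call has 1 to 10 rows; each row is the pose to reach, as a shift and turn from the pose commanded when the call began, along the tool's axes at that moment; what a row does not reach only later rows make up. A row lasts 1/8 s, in which the tool goes at most 62.5 mm and 10.7 degrees, less where a joint would pass 70% of its speed; a pose out of reach is approached as far as the arm can. A call with a gripper value outside its range is refused whole. The fingers move at their own pace and stop on an object; "grip_force" is the grip in N (left out, the last holds). Time passes only in rows, so rows that repeat a pose let the fingers close. It gives the time, the measured TCP pose, the force, the opening and the grip force at its end, in the units of the state.
- bot.get_obs(): the state, without advancing time (a new reading comes with each control period).
- bot.read_camera(name): name is "scene" or "top"; returns a dict with "pixels" (480x640x3 uint8, red, green, blue), "camera_matrix" (3x3 intrinsics, pixels), "T" (4x4, takes a point from camera to world coordinates). Camera axes: x right, y down, z forward; pixel columns grow to the right and rows downward; lengths in m; the calibration is good to about 2 mm. A picture is of the moment at which its call begins. There is no depth.
- bot.hand_in(): hands the job in; it is judged then, once.
Trained networks look in a picture, given as the dict that the camera call returned (one of the last four; its "shot" number tells which), for a name from the list of things; names that differ only in an ending like _2 or _b are one class to them, and where a whole thing is asked for, a point or a joint stands for the part that bears it (a point fixed in the world has none). Each returns a list of dicts, best first, with "score" (0 to 1); they miss things now and then, are a little off and sometimes report something else, mostly with a low value. They report only what shows in the picture. A call takes as long as a camera call.
- bot.spot_in(thing, picture): "xy" ([column, row] in pixels, amid what is visible of it).
- bot.tip_of(thing, picture): "xy" ([column, row] in pixels: a listed point, or the origin of a listed thing).
The state is a dict: "t": time; "q": joint angles; "joint_vel": joint speeds; "joint_torque": joint torques, N m; "eef_pos": TCP position; "tool_rot": TCP orientation; "contact_force": force on the tool from outside, world axes, zero at the start; "torque": the same for the moment, N m; "gripper_width": opening from 0.0 (shut) to 1.0 (fully open); "grasp_force": force on a finger pad.
Only numpy, scipy, OpenCV 4.12 (cv2) and the standard library are available. Lean on these libraries where they do the work, as an engineer would, in place of code of your own. Each camera call takes 0.05 s, during which the arm holds its last target. There are 200 camera calls.

## Working session

There is one attempt and no reset: what is moved stays moved. The work goes in short steps, Python scripts to look and compute and a tool call to move; the robot and the scene stay as the last step left them, time stands still between calls to the robot, and variables do not carry over. Pictures are saved under pics/ and viewed, at most 14 in all, crops included, and the job is handed in when it is done.

Besides the shell and the picture viewer there is one more tool, called after "Request:" as name(argument=value, ...), one argument or row to a line, values as JSON. jog_arm: Moves the arm, as the interface text tells. Its arguments: {"type":"object","properties":{"motion":{"type":"array"},"grip_force":{"type":"number"}},"required":["motion"]}

```bash
mkdir -p pics; cat > h.py <<'E'
import numpy as np, cv2
from scipy.spatial.transform import Rotation as R
from station import bot
def ray(c,xy):
    d=np.linalg.inv(c["camera_matrix"])@[xy[0],xy[1],1]; T=np.array(c["T"]); return T[:3,3],T[:3,:3]@d
def at(c,xy,z):
    o,d=ray(c,xy); return (o+d*(z-o[2])/d[2]).round(4)
def proj(c,p):
    T=np.linalg.inv(c["T"]); q=np.array(c["camera_matrix"])@(T[:3,:3]@np.array(p)+T[:3,3]); return (q[:2]/q[2]).round(1)
def tri(c1,a,c2,b):
    o1,d1=ray(c1,a);o2,d2=ray(c2,b)
    s=np.linalg.lstsq(np.c_[d1,-d2],o2-o1,rcond=None)[0]
    p,q=o1+s[0]*d1,o2+s[1]*d2; return ((p+q)/2).round(4),round(float(np.linalg.norm(p-q)),4)
def save(c,n,crop=None,f=1):
    im=cv2.cvtColor(c["pixels"],cv2.COLOR_RGB2BGR)
    if crop: x0,y0,x1,y1=crop; im=cv2.resize(im[y0:y1,x0:x1],None,fx=f,fy=f,interpolation=cv2.INTER_CUBIC)
    cv2.imwrite(f"pics/{n}.png",im)
def pose():
    o=bot.get_obs(); w,x,y,z=o["tool_rot"]; return np.array(o["eef_pos"]),R.from_quat([x,y,z,w])
def delta(p,yaw=None,down=True):
    """shift mm in tool axes & rotvec to get to world p; tool down with y axis at angle yaw (mod pi)"""
    P,r=pose(); s=r.inv().apply(np.array(p)-P)*1000
    if yaw is None: return s.round(1),None
    best=None
    for k in (0,np.pi):
        y=np.array([np.cos(yaw+k),np.sin(yaw+k),0]); z=np.array([0,0,-1.]); x=np.cross(y,z)
        rv=(r.inv()*R.from_matrix(np.c_[x,y,z])).as_rotvec()
        if best is None or np.linalg.norm(rv)<np.linalg.norm(best): best=rv
    return s.round(1),best.round(3)
E
cat > look.py <<'E'
from h import *; import sys
s=bot.read_camera("scene"); t=bot.read_camera("top")
for n in ["case","lid_hinge","lid_edge","bay0","bay1","bay2","lamp","lamp_head","box_a","leaf_a_edge","reagent0"]:
    for nm,c in (("s",s),("t",t)):
        print(n,nm,[([round(v) for v in d["xy"]],round(d["score"],2)) for d in bot.tip_of(n,c)])
save(s,"s"+sys.argv[1]); save(t,"t"+sys.argv[1])
print(np.array(s["T"]).round(3).tolist(),np.array(t["T"]).round(3).tolist())
print(bot.get_obs())
E
python3 look.py 0
```

```text
case s [([332, 256], 0.69)]
case t [([266, 253], 0.63)]
lid_hinge s [([357, 252], 0.71), ([293, 332], 0.65)]
lid_hinge t [([268, 225], 0.98)]
lid_edge s [([388, 226], 0.89)]
lid_edge t [([265, 195], 0.81)]
bay0 s [([337, 253], 0.8), ([318, 261], 0.76), ([355, 239], 0.59)]
bay0 t [([270, 250], 0.94), ([294, 251], 0.75), ([241, 252], 0.67)]
bay1 s [([337, 253], 0.8), ([318, 261], 0.76), ([355, 239], 0.59)]
bay1 t [([270, 250], 0.94), ([294, 251], 0.75), ([241, 252], 0.67)]
bay2 s [([337, 253], 0.8), ([318, 261], 0.76), ([355, 239], 0.59)]
bay2 t [([270, 250], 0.94), ([294, 251], 0.75), ([241, 252], 0.67)]
lamp s [([293, 329], 0.17)]
lamp t [([206, 186], 0.83)]
lamp_head s [([344, 149], 0.87)]
lamp_head t [([229, 265], 0.56)]
box_a s [([304, 342], 0.94), ([212, 365], 0.66), ([334, 257], 0.29), ([432, 248], 0.23)]
box_a t [([442, 242], 0.86), ([379, 203], 0.59)]
leaf_a_edge s [([295, 329], 0.55)]
leaf_a_edge t [([395, 201], 0.7)]
reagent0 s [([278, 400], 0.91), ([182, 327], 0.76), ([318, 379], 0.76)]
reagent0 t [([428, 289], 0.67), ([401, 170], 0.62), ([429, 183], 0.47)]
[[0.793, 0.338, 
[... 239 characters left out ...]
y([ 1.207895  ,  0.4770094 ,  0.02242041,  1.55544935, -0.01152169,
        1.10931957, -0.08314841]), 'joint_vel': array([-0.00127429, -0.00099058,  0.00060224, -0.00016518,  0.00111264,
       -0.00066928,  0.00122564]), 'joint_torque': array([ 1.83932762e-04, -5.96317112e+01,  1.60643220e+00, -2.81538820e+01,
        1.24847601e-02,  1.68781135e-03, -3.06350921e-05]), 'eef_pos': array([ 0.17012906, -0.653189  ,  0.19828111]), 'tool_rot': array([-3.01877436e-05,  9.91901718e-01,  1.27007795e-01,  5.33922636e-06]), 'contact_force': array([ 0.23704406,  0.03494751, -0.81076343]), 'torque': array([-0.02965079, -0.02086538, -0.01517224]), 'grasp_force': 0.0, 'gripper_width': 1.002328164121545}
```

View pictures.

View pics/s0.png

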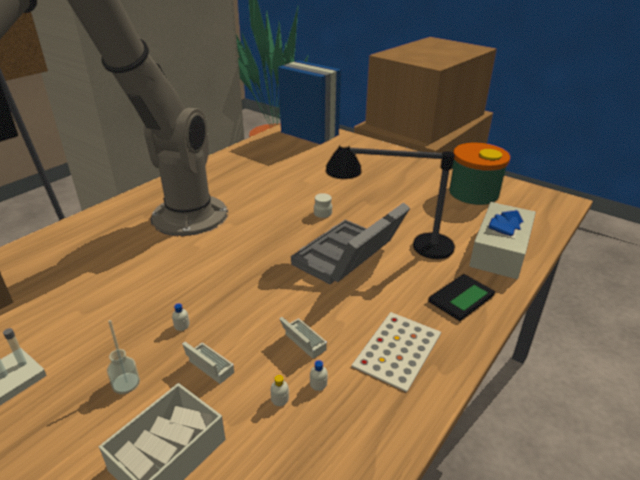

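View pics/t0.png

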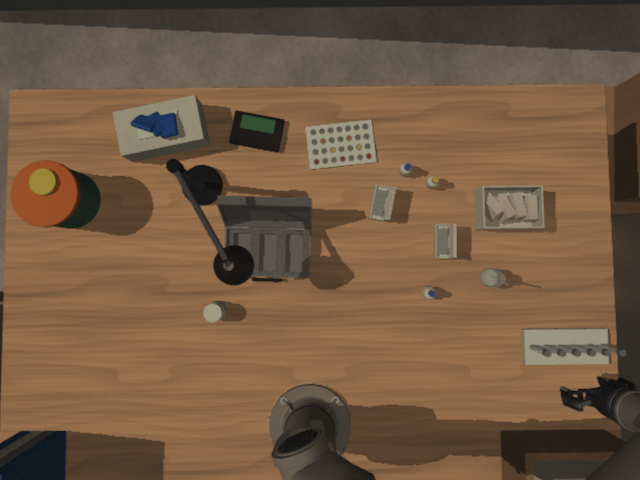

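```bash
python3 - <<'E'
from h import *
s=bot.read_camera("scene"); t=bot.read_camera("top")
import pickle; pickle.dump((s,t),open("st0.pkl","wb"))
def cr(c,x,y,w,h,f):
    return cv2.resize(cv2.cvtColor(c["pixels"],cv2.COLOR_RGB2BGR)[y:y+h,x:x+w],None,fx=f,fy=f,interpolation=cv2.INTER_CUBIC)
a=np.hstack([cr(t,210,185,110,100,3),cr(t,360,180,110,70,3)[:0] if 0 else cr(t,360,160,110,100,3)])
b=np.hstack([cr(s,285,195,130,95,3)[:285,:390],cr(s,175,305,160,95,3)[:285,:]])
b=b[:,:800]
im=np.zeros((600,800,3),np.uint8); im[:300,:660]=a; im[305:590,:b.shape[1]]=b
cv2.imwrite("pics/m0.png",im)
lp=[206,186]
print("post",at(t,lp,0))
h=tri(s,[344,149],t,[231,262]);print("head",h, tri(s,[344,149],t,[229,265]))
print("case",tri(s,[332,256],t,[266,253]),at(t,[266,253],0))
for u,v in (([337,253],[270,250]),([318,261],[294,251]),([355,239],[241,252])): print("bay",tri(s,u,t,v),at(s,u,.012),at(t,v,.012))
print("edge",tri(s,[388,226],t,[265,195]),"hinge",at(t,[268,225],.03),at(s,[357,252],.03))
for b in ([445,241],[381,203]): print("box",at(t,b,.015))
for b in ([304,342],[212,365]): print("box",at(s,b,0))
for b in ([428,289],[401,170],[429,183]): print("r",at(t,b,.03))
E
```

```text
post [0.6985 0.3035 0.    ]
head (array([0.4715, 0.1745, 0.2961]), 0.0036) (array([0.4657, 0.1807, 0.2923]), 0.0008)
case (array([ 0.4898,  0.1202, -0.0117]), 0.0202) [0.4975 0.1253 0.    ]
bay (array([0.5041, 0.111 , 0.0096]), 0.0049) [0.5042 0.1065 0.012 ] [0.506  0.1123 0.012 ]
bay (array([0.4974, 0.0375, 0.0215]), 0.0127) [0.4849 0.0435 0.012 ] [0.5025 0.042  0.012 ]
bay (array([0.5021, 0.1984, 0.0098]), 0.0027) [0.5048 0.1966 0.012 ] [0.5009 0.1972 0.012 ]
edge (array([0.6505, 0.1127, 0.156 ]), 0.0054) hinge [0.5782 0.1161 0.03  ] [0.5596 0.1236 0.03  ]
box [ 0.5278 -0.3997  0.015 ]
box [ 0.6411 -0.2146  0.015 ]
box [ 0.639  -0.2102  0.    ]
box [ 0.524  -0.3856  0.    ]
r [ 0.3896 -0.3433  0.03  ]
r [ 0.7356 -0.2725  0.03  ]
r [ 0.6966 -0.3532  0.03  ]
```

View pics/m0.png

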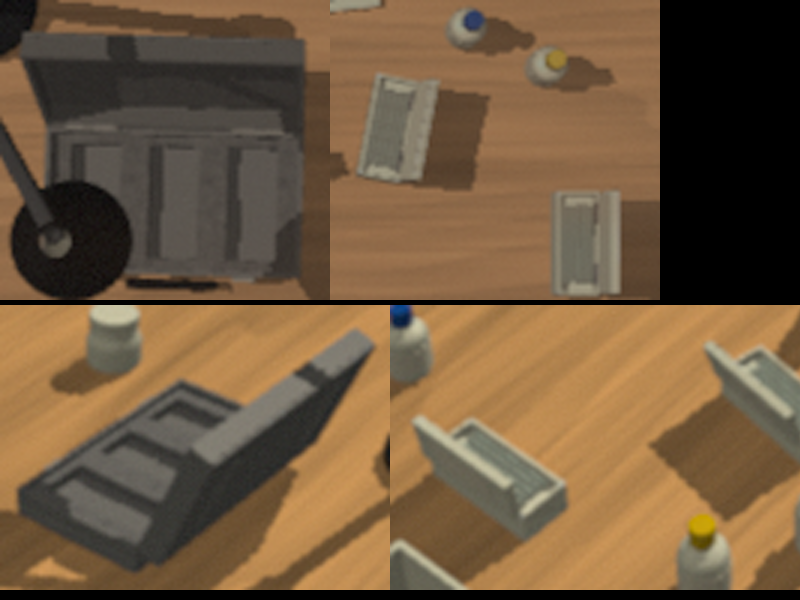

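Request:
jog_arm(
  motion=[
    [0,0,0.255,444,-197,-152,0],
    [0,0,0.255,444,-197,-152,0],
    [0,0,0.255,444,-197,-152,0],
    [0,0,0.255,444,-197,-152,0],
    [0,0,0.255,444,-197,-152,0],
    [0,0,0.255,444,-197,-152,0],
    [0,0,0.255,444,-197,-152,0],
    [0,0,0.255,444,-197,-152,0],
    [0,0,0.255,444,-197,-152,0],
    [0,0,0.255,444,-197,-152,0],
  ],
)

```text
t: 2.55
eef_pos: [0.5503, -0.3505, 0.3501]
tool_rot: [0.0, 1.0, 0.0, -0.0]
contact_force: [0.7, 0.5, 0.2]
gripper_width: 0.0
grasp_force: 0.0
```

Request:
jog_arm(
  motion=[
    [0,0,0,30,-500,0,0],
    [0,0,0,30,-500,0,0],
    [0,0,0,30,-500,0,0],
    [0,0,0,30,-500,0,0],
    [0,0,0,30,-500,0,0],
    [0,0,0,30,-500,0,0],
    [0,0,0,30,-500,0,0],
    [0,0,0,30,-500,0,0],
    [0,0,0,30,-500,100,0],
    [0,0,0,30,-500,100,0],
  ],
)

```text
t: 3.8
eef_pos: [0.5791, 0.1468, 0.2472]
tool_rot: [0.001, 1.0, -0.001, -0.001]
contact_force: [0.4, -0.6, -0.6]
gripper_width: 0.0
grasp_force: 0.0
```

Request:
jog_arm(
  motion=[
    [0,0,0,0,-30,0,0],
    [0,0,0,0,-60,0,0],
    [0,0,0,0,-90,0,0],
    [0,0,0,0,-120,0,0],
    [0,0,0,0,-150,0,0],
    [0,0,0,0,-180,0,0],
    [0,0,0,0,-205,0,0],
    [0,0,0,0,-225,0,0],
    [0,0,0,0,-240,0,0],
  ],
)

```text
t: 4.92
eef_pos: [0.5803, 0.3899, 0.2502]
tool_rot: [0.0, 1.0, -0.0, -0.0]
contact_force: [-0.9, -2.3, -0.2]
gripper_width: -0.0
grasp_force: 0.9
```

Request:
jog_arm(
  motion=[
    [0,0,0,0,-10,0,0],
    [0,0,0,0,-20,0,0],
    [0,0,0,0,-20,0,0],
  ],
)

```text
t: 5.3
eef_pos: [0.579, 0.3981, 0.2492]
tool_rot: [0.01, 1.0, -0.003, -0.004]
contact_force: [-14.5, -28.2, 12.2]
gripper_width: -0.003
grasp_force: 15.5
```

Request:
jog_arm(
  motion=[
    [0,0,0,0,40,0,0],
    [0,0,0,0,40,-100,85],
    [0,0,0,-30,440,-100,85],
    [0,0,0,-30,690,-100,85],
    [0,0,0,-30,690,-100,85],
    [0,0,0,-30,690,-100,85],
    [0,0,0,-30,690,-100,85],
    [0,0,0,-30,690,-100,85],
    [0,0,0,-30,690,-100,85],
    [0,0,0,-30,690,-100,85],
  ],
)

```text
t: 6.55
eef_pos: [0.5569, -0.1307, 0.343]
tool_rot: [-0.0, 1.0, 0.0, 0.001]
contact_force: [0.2, 0.3, 0.9]
gripper_width: 0.998
grasp_force: 0.0
```

```bash
python3 - <<'E'
from h import *
s=bot.read_camera("scene"); t=bot.read_camera("top")
import pickle; pickle.dump((s,t),open("st1.pkl","wb"))
def cr(c,x,y,w,h,f):
    return cv2.resize(cv2.cvtColor(c["pixels"],cv2.COLOR_RGB2BGR)[y:y+h,x:x+w],None,fx=f,fy=f,interpolation=cv2.INTER_CUBIC)
cv2.imwrite("pics/m1.png",np.vstack([cr(t,120,180,200,70,4)[:0],cr(t,130,180,200,110,4)]))
cv2.imwrite("pics/m2.png",np.hstack([cr(t,360,175,110,140,3.5)[:420],cr(s,260,310,80,60,5)[:300,:]]) if 0 else cr(t,360,155,110,110,5))
print(bot.tip_of("lamp_head",t),bot.tip_of("lamp_head",s),bot.get_obs()["eef_pos"])
E
```

```text
[{'xy': [96.4, 253.2], 'score': 0.63}, {'xy': [266.1, 252.4], 'score': 0.31}] [{'xy': [413.9, 119.4], 'score': 0.87}, {'xy': [292.7, 329.9], 'score': 0.56}] [ 0.55690856 -0.13029575  0.34243287]
```

View pics/m1.png

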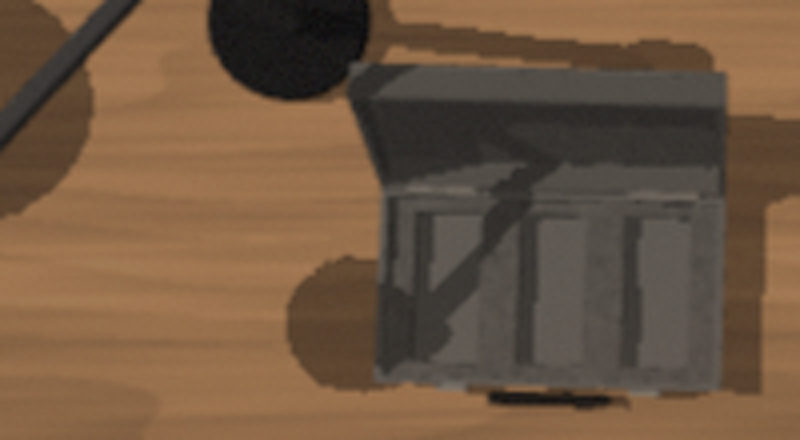

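View pics/m2.png

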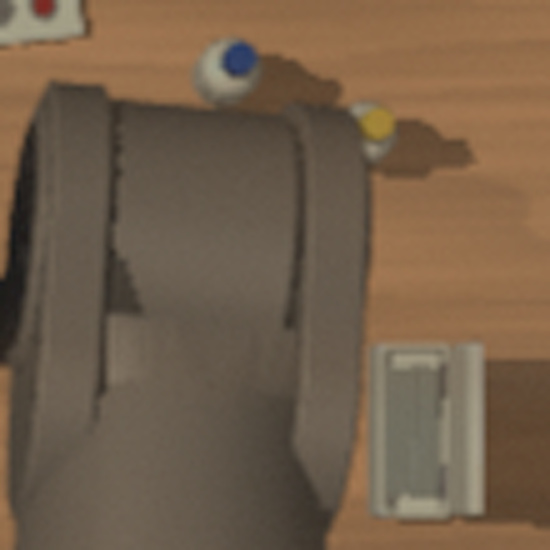

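```bash
python3 - <<'E'
from h import *
import pickle; s,t=pickle.load(open("st1.pkl","rb")); s0,t0=pickle.load(open("st0.pkl","rb"))
f=lambda x,y,f=4,ox=130,oy=180:[(x+.5)/f-.5+ox,(y+.5)/f-.5+oy]
for n,p in dict(NL=(376,381),NR=(720,389),HR=(723,197),HL=(383,193)).items(): print(n,at(t,f(*p),.03)[:2])
for n,p in dict(b2=(447.5,288),b1=(551,291),b0=(655,293)).items(): print(n,at(t,f(*p),.024)[:2])
# box Q from m2 (factor 5 ox 360 oy155): lower-half rim corners z=.026 ; leaf edge far
g=lambda x,y:f(x,y,5,360,155)
for p in ((372,344),(369,514),(450,514),(452,344)): print("Q",at(t,g(*p),.026)[:2])
for p in ((484,343),(484,516)): print("Qleaf z.063",at(t,g(*p),.063)[:2])
g=lambda x,y:f(x,y,3,360-110,160)  # m0 top right starts at x=330
for p in ((375,74),(358,177),(407,183),(421,80)): print("P",at(t0,g(*p),.026)[:2])
for p in ((437,82),(422,182)): print("Pleaf",at(t0,g(*p),.063)[:2])
for c in (t,): 
    for n in ("bay1","case","box_b"): print(n,[(at(c,d["xy"],.012 if n=="bay1" else 0)[:2],round(d["score"],2)) for d in bot.tip_of(n,bot.read_camera("top"))])
E
```

```text
NL [0.4351 0.2445]
NR [ 0.4273 -0.0034]
HR [ 0.5658 -0.0067]
HL [0.5709 0.2397]
b2 [0.5018 0.1939]
b1 [0.499  0.1187]
b0 [0.4968 0.0433]
Q [ 0.5788 -0.366 ]
Q [ 0.4802 -0.362 ]
Q [ 0.4798 -0.4088]
Q [ 0.5784 -0.4125]
Qleaf z.063 [ 0.5761 -0.4199]
Qleaf z.063 [ 0.4784 -0.4174]
P [ 0.6948 -0.1955]
P [ 0.5943 -0.1774]
P [ 0.5881 -0.2248]
P [ 0.6885 -0.2402]
Pleaf [ 0.6807 -0.2493]
Pleaf [ 0.5859 -0.2334]
bay1 [(array([0.4974, 0.1993]), 0.75), (array([0.4981, 0.0461]), 0.72), (array([0.504, 0.117]), 0.7), (array([0.505, 0.628]), 0.23)]
case [(array([0.5052, 0.1211]), 0.91), (array([ 0.7427, -0.2849]), 0.43)]
box_b [(array([ 0.521 , -0.3996]), 0.61), (array([0.512 , 0.6287]), 0.47)]
```

Request:
jog_arm(
  motion=[
    [0,0,0,-28,325,0,0],
    [0,0,0,-28,325,0,0],
    [0,0,0,-28,325,0,0],
    [0,0,0,-28,325,0,0],
    [0,0,0,-28,325,0,0],
    [0,0,0,-28,325,190,0],
    [0,0,0,-28,325,190,0],
    [0,0,0,-28,325,190,0],
    [0,0,0,-28,325,190,0],
    [0,0,0,-28,325,190,0],
  ],
)

```text
t: 8.3
eef_pos: [0.5303, -0.4544, 0.1544]
tool_rot: [0.001, 1.0, 0.0, 0.001]
contact_force: [0.5, -0.1, -0.1]
gripper_width: 0.001
grasp_force: 0.0
```

```bash
python3 - <<'E'
from h import *
s=bot.read_camera("scene"); t=bot.read_camera("top")
print(bot.get_obs()["t"],bot.get_obs()["eef_pos"],bot.get_obs()["contact_force"])
for c in (s,t):
  for n in ("box_a","leaf_a_edge"): print(n,[(at(c,d["xy"],0 if n=="box_a" else .062)[:2],round(d["score"],2)) for d in bot.tip_of(n,c)])
  print("spot",[(at(c,d["xy"],.03)[:2],round(d["score"],2)) for d in bot.spot_in("box_a",c)])
E
```

```text
8.4 [ 0.53087776 -0.4551499   0.15596802] [-0.04524475 -0.08455306  0.68164398]
box_a [(array([ 0.6444, -0.2123]), 0.95), (array([ 0.5239, -0.3868]), 0.78)]
leaf_a_edge [(array([ 0.6358, -0.239 ]), 0.55), (array([0.5339, 0.1295]), 0.38)]
spot [(array([ 0.6535, -0.2267]), 0.85), (array([ 0.5367, -0.3996]), 0.73)]
box_a [(array([ 0.5267, -0.3888]), 0.97), (array([ 0.6412, -0.2055]), 0.8), (array([0.5027, 0.0369]), 0.41), (array([ 0.7452, -0.2796]), 0.38)]
leaf_a_edge [(array([ 0.6317, -0.2485]), 0.55)]
spot [(array([ 0.5255, -0.3984]), 0.72), (array([ 0.6347, -0.2119]), 0.67)]
```

Request:
jog_arm(
  motion=[
    [0,0,0,0,0,55,0],
    [0,0,0,0,0,107,0],
    [0,0,0,0,0,107,0],
    [0,0,0,0,-19,107,0],
    [0,0,0,0,-28,102,0],
    [0,0,0,0,-38,100,0],
    [0,0,0,0,-46,101,0],
    [0,0,0,0,-53,104,0],
  ],
)

```text
t: 9.7
eef_pos: [0.5289, -0.4008, 0.0485]
tool_rot: [0.0, 1.0, -0.0, 0.0]
contact_force: [0.3, 0.0, -0.0]
gripper_width: -0.001
grasp_force: 0.0
```

Request:
jog_arm(
  motion=[
    [0,0,0,0,-6,5,0],
    [0,0,0,0,-11,11,0],
    [0,0,0,0,-13,16,0],
    [0,0,0,0,-14,19,0],
    [0,0,0,0,-14,19,0],
  ],
)

```text
t: 10.32
eef_pos: [0.5285, -0.3873, 0.0288]
tool_rot: [-0.0, 1.0, -0.0, -0.0]
contact_force: [0.1, -0.2, 0.2]
gripper_width: 0.001
grasp_force: 0.0
```

```bash
python3 - <<'E'
from h import *
s=bot.read_camera("scene"); t=bot.read_camera("top")
def cr(c,x,y,w,h,f):
    return cv2.resize(cv2.cvtColor(c["pixels"],cv2.COLOR_RGB2BGR)[y:y+h,x:x+w],None,fx=f,fy=f,interpolation=cv2.INTER_CUBIC)
cv2.imwrite("pics/m3.png",np.hstack([cr(s,160,290,100,110,4),cr(t,400,190,90,110,4)]))
E
```

```text
(no output)
```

View pics/m3.png

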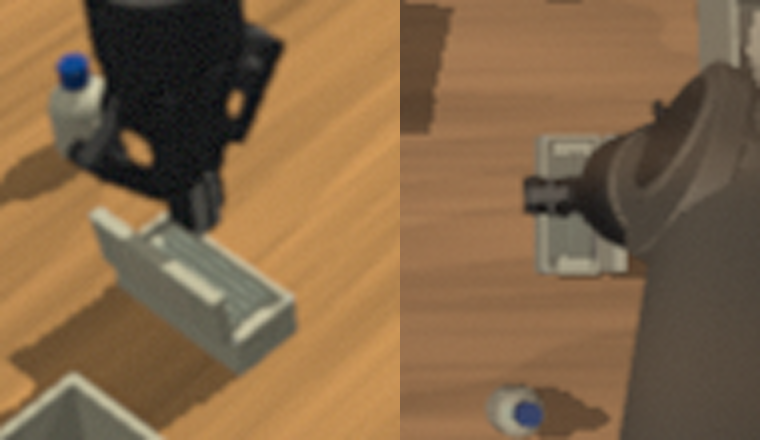

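```bash
python3 - <<'E'
from h import *
s=bot.read_camera("scene"); t=bot.read_camera("top")
P,_=pose(); print(P)
print("tcp s",(proj(s,P)-[160,290])*4,"t",(proj(t,P)-[400,190])*4+[400,0])
for th in (1.6,1.75,1.95):
    e=lambda x,y=0: [x,-.384-.0185+.037*np.cos(th),.026+.037*np.sin(th)]
    print(th,[(proj(s,e(x))-[160,290])*4 for x in (.48,.578)],[(proj(t,e(x))-[400,190])*4+[400,0] for x in (.48,.578)])
E
```

```text
[ 0.52878919 -0.38753928  0.02938409]
tcp s [205.2 268.4] t [568.4 202. ]
1.6 [array([112.4, 199.6]), array([240.8, 285.6])] [array([606. , 269.2]), array([602.4, 130.4])]
1.75 [array([104.4, 206. ]), array([233.2, 292.8])] [array([613.6, 269.2]), array([610. , 130.4])]
1.95 [array([ 94.4, 216.8]), array([222.8, 304.4])] [array([622.8, 268.8]), array([619.2, 130.4])]
```

Request:
jog_arm(
  motion=[
    [0,0,0,0,0,-60,0],
    [0,0,0,0,0,-120,0],
    [0,0,0,0,68,-120,0],
    [0,0,0,0,68,-120,0],
    [0,0,0,0,68,-120,0],
  ],
)

```text
t: 11.15
eef_pos: [0.528, -0.4556, 0.1486]
tool_rot: [-0.0, 1.0, -0.001, -0.0]
contact_force: [-0.2, 0.9, -0.2]
gripper_width: -0.001
grasp_force: 0.0
```

```bash
python3 - <<'E'
from h import *
s=bot.read_camera("scene"); t=bot.read_camera("top")
def cr(c,x,y,w,h,f):
    return cv2.resize(cv2.cvtColor(c["pixels"],cv2.COLOR_RGB2BGR)[y:y+h,x:x+w],None,fx=f,fy=f,interpolation=cv2.INTER_CUBIC)
cv2.imwrite("pics/m4.png",np.hstack([cr(s,160,310,100,80,4),cr(t,400,190,90,80,4)]))
print(pose()[0],bot.get_obs()["contact_force"])
E
```

```text
[ 0.52895257 -0.45353662  0.1485068 ] [-0.39835572  0.47641845 -0.19457907]
```

View pics/m4.png

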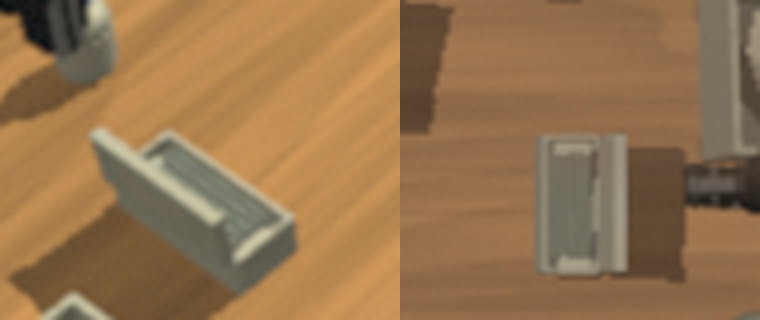

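Request:
jog_arm(
  motion=[
    [0,0,0,0,0,50,0],
    [0,0,0,0,0,95,0],
    [0,0,0,0,0,103,0],
    [0,0,0,0,0,103,0],
    [0,0,0,0,-10,103,0],
    [0,0,0,0,-20,103,0],
    [0,0,0,0,-30,103,0],
    [0,0,0,0,-35,103,0],
    [0,0,0,0,-35,103,0],
  ],
)

```text
t: 12.38
eef_pos: [0.5289, -0.4196, 0.0463]
tool_rot: [-0.0, 1.0, 0.0, 0.0]
contact_force: [-0.7, 0.6, 0.3]
gripper_width: 0.001
grasp_force: 0.0
```

```bash
python3 - <<'E'
from h import *
s=bot.read_camera("scene"); t=bot.read_camera("top")
def cr(c,x,y,w,h,f):
    return cv2.resize(cv2.cvtColor(c["pixels"],cv2.COLOR_RGB2BGR)[y:y+h,x:x+w],None,fx=f,fy=f,interpolation=cv2.INTER_CUBIC)
P=pose()[0]
for c in (s,t): u=proj(c,P); cv2.circle(c["pixels"],tuple(int(v) for v in u),0,(255,0,0),-1)
cv2.imwrite("pics/m5.png",np.hstack([cr(s,160,310,100,80,4),cr(t,400,190,90,80,4)]))
print(P,bot.get_obs()["contact_force"])
E
```

```text
[ 0.52855889 -0.42055523  0.04620156] [-0.30057574 -0.15723807 -0.31752134]
```

View pics/m5.png

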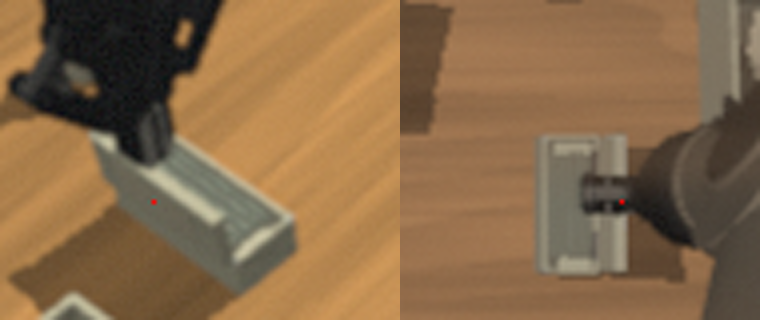

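```bash
python3 - <<'E'
from h import *
s=bot.read_camera("scene"); t=bot.read_camera("top")
a=[160+150/4,310+163/4]
for x in (590,600,606,615): print(x,tri(s,a,t,[400+(x-400)/4,190+193/4]))
print(bot.get_obs())
E
```

```text
590 (array([ 0.5261, -0.4033,  0.0595]), 0.0228)
600 (array([ 0.5276, -0.4073,  0.0638]), 0.0178)
606 (array([ 0.5284, -0.4096,  0.0663]), 0.0148)
615 (array([ 0.5297, -0.4131,  0.0701]), 0.0103)
{'t': 12.575, 'q': array([ 0.60823698,  0.63668725, -0.04046675,  1.66685851,  0.03282204,
        0.83860725, -1.01789188]), 'joint_vel': array([ 3.22450665e-04, -3.98303356e-04, -1.56708318e-03,  8.41499239e-05,
       -2.36749874e-04, -1.44361941e-03, -2.32112072e-05]), 'joint_torque': array([-2.03429055e-01, -6.43864989e+01,  8.02111588e-01, -2.33538598e+01,
        2.98870989e-03,  2.82586087e-03,  3.12225948e-04]), 'eef_pos': array([ 0.52846394, -0.42075683,  0.04610421]), 'tool_rot': array([ 1.75244728e-04,  9.99999894e-01, -4.22345388e-04, -5.46683507e-05]), 'contact_force': array([ 0.36468819, -0.19243193,  0.00124756]), 'torque': array([ 0.02900644,  0.00574337, -0.00282584]), 'grasp_force': 0.0, 'gripper_width': -5.377000591691458e-05}
```

Request:
jog_arm(
  motion=[
    [0,0,0,0,0,-30,0],
    [0,0,0,0,40,-30,0],
    [0,0,0,0,40,0,0],
    [0,0,0,0,40,25,0],
    [0,0,0,0,40,35,0],
    [0,0,0,0,40,35,0],
  ],
)

```text
t: 13.32
eef_pos: [0.5284, -0.4601, 0.0107]
tool_rot: [-0.0, 1.0, -0.0, -0.0]
contact_force: [0.1, -0.0, 0.6]
gripper_width: 0.005
grasp_force: 0.0
```

```bash
python3 - <<'E'
from h import *
s=bot.read_camera("scene")
def cr(c,x,y,w,h,f):
    return cv2.resize(cv2.cvtColor(c["pixels"],cv2.COLOR_RGB2BGR)[y:y+h,x:x+w],None,fx=f,fy=f,interpolation=cv2.INTER_CUBIC)
P=pose()[0]
u=proj(s,P); cv2.circle(s["pixels"],tuple(int(round(v)) for v in u),0,(255,0,0),-1)
cv2.imwrite("pics/m6.png",cr(s,130,280,130,110,5))
print(P,u,bot.get_obs()["contact_force"])
E
```

```text
[ 0.52898159 -0.46049802  0.011614  ] [185.8 384.4] [ 0.1709377  -0.05294715  0.56532426]
```

View pics/m6.png

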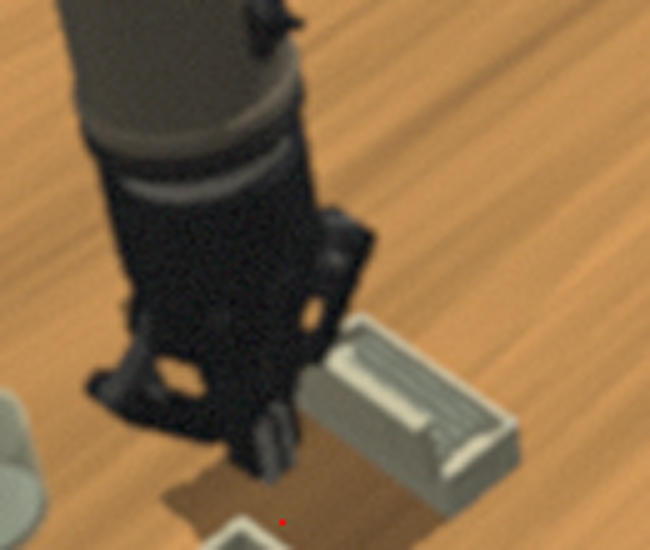

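Request:
jog_arm(
  motion=[
    [0,0,0,0,0,3,0],
    [0,0,0,0,0,6,0],
    [0,0,0,0,0,9,0],
    [0,0,0,0,0,11,0],
    [0,0,0,0,0,11,0],
  ],
)

```text
t: 14.0
eef_pos: [0.5285, -0.4601, -0.0001]
tool_rot: [-0.0, 1.0, -0.0, -0.0]
contact_force: [0.2, -0.3, 0.1]
gripper_width: 0.004
grasp_force: 0.0
```

Request:
jog_arm(
  motion=[
    [0,0,0,0,0,3,0],
    [0,0,0,0,0,6,0],
    [0,0,0,0,0,9,0],
    [0,0,0,0,0,9,0],
  ],
)

```text
t: 14.5
eef_pos: [0.5284, -0.46, -0.0093]
tool_rot: [-0.0, 1.0, -0.0, -0.0]
contact_force: [0.4, 1.0, 0.2]
gripper_width: 0.002
grasp_force: 0.0
```

Request:
jog_arm(
  motion=[
    [0,0,0,0,0,2,0],
    [0,0,0,0,0,4,0],
    [0,0,0,0,0,4,0],
  ],
)

```text
t: 14.88
eef_pos: [0.5285, -0.4601, -0.0131]
tool_rot: [-0.0, 1.0, -0.0, -0.0]
contact_force: [0.0, -0.1, -0.3]
gripper_width: 0.001
grasp_force: 0.0
```

Request:
jog_arm(
  motion=[
    [0,0,0,0,0,2,0],
    [0,0,0,0,0,4,0],
    [0,0,0,0,0,4,0],
  ],
)

```text
t: 15.25
eef_pos: [0.5285, -0.4601, -0.0171]
tool_rot: [-0.0, 1.0, -0.0, -0.0]
contact_force: [-0.2, -0.2, -0.3]
gripper_width: 0.0
grasp_force: 0.0
```

Request:
jog_arm(
  motion=[
    [0,0,0,0,0,2,0],
    [0,0,0,0,0,3,0],
    [0,0,0,0,0,3,0],
  ],
)

```text
t: 15.62
eef_pos: [0.5286, -0.4601, -0.02]
tool_rot: [-0.0, 1.0, -0.0, -0.0]
contact_force: [-0.5, 0.4, -0.1]
gripper_width: -0.002
grasp_force: 0.0
```

Request:
jog_arm(
  motion=[
    [0,0,0,0,0,2,0],
    [0,0,0,0,0,4,0],
    [0,0,0,0,0,4,0],
  ],
)

```text
t: 16.0
eef_pos: [0.5285, -0.4601, -0.0241]
tool_rot: [-0.0, 1.0, -0.0, -0.0]
contact_force: [-0.1, 0.6, -0.3]
gripper_width: -0.003
grasp_force: 0.0
```

Request:
jog_arm(
  motion=[
    [0,0,0,0,0,2,0],
    [0,0,0,0,0,3,0],
    [0,0,0,0,0,3,0],
  ],
)

```text
t: 16.38
eef_pos: [0.5286, -0.4601, -0.027]
tool_rot: [-0.0, 1.0, -0.0, -0.0]
contact_force: [0.4, 0.3, 0.9]
gripper_width: 0.001
grasp_force: 0.0
```

Request:
jog_arm(
  motion=[
    [0,0,0,0,0,2,0],
    [0,0,0,0,0,3,0],
    [0,0,0,0,0,3,0],
  ],
)

```text
t: 16.75
eef_pos: [0.5287, -0.4604, -0.0298]
tool_rot: [0.0, 1.0, -0.0, 0.0]
contact_force: [0.7, -0.7, 1.1]
gripper_width: -0.003
grasp_force: 0.0
```

Request:
jog_arm(
  motion=[
    [0,0,0,0,0,2,0],
    [0,0,0,0,0,2,0],
  ],
)

```text
t: 17.0
eef_pos: [0.5285, -0.46, -0.0321]
tool_rot: [-0.0, 1.0, -0.0, -0.0]
contact_force: [-0.2, -0.9, 1.0]
gripper_width: -0.001
grasp_force: 0.0
```

```bash
python3 - <<'E'
from h import *
s=bot.read_camera("scene");t=bot.read_camera("top")
def cr(c,x,y,w,h,f):
    return cv2.resize(cv2.cvtColor(c["pixels"],cv2.COLOR_RGB2BGR)[y:y+h,x:x+w],None,fx=f,fy=f,interpolation=cv2.INTER_CUBIC)
P=pose()[0]
for z in (0,):
  for c in (s,t):
    u=proj(c,[P[0],P[1],z]); print(u); cv2.circle(c["pixels"],tuple(int(round(v)) for v in u),0,(255,0,0),-1)
cv2.imwrite("pics/m7.png",np.hstack([cr(s,150,310,90,90,4),cr(t,420,190,90,90,4)]))
print(P,bot.get_obs()["contact_force"])
E
```

```text
[186.6 387.9]
[464.  240.8]
[ 0.52857977 -0.4599672  -0.03205575] [-0.42251101 -1.07769911  0.17513303]
```

View pics/m7.png

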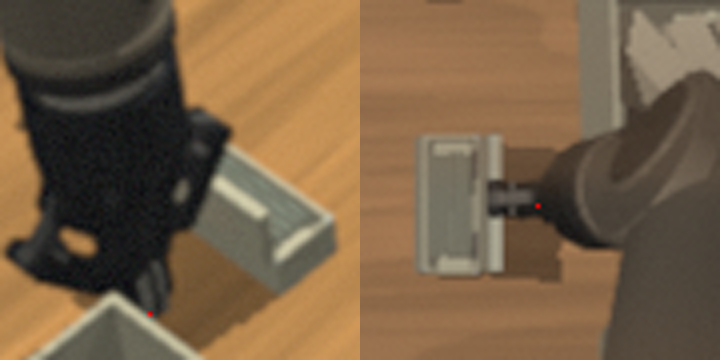

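Request:
jog_arm(
  motion=[
    [0,0,0,0,0,2,0],
    [0,0,0,0,0,2,0],
  ],
)

```text
t: 17.35
eef_pos: [0.5287, -0.4602, -0.0328]
tool_rot: [-0.0, 1.0, -0.0, 0.0]
contact_force: [-2.0, 1.6, 8.1]
gripper_width: 0.004
grasp_force: 4.0
```

Request:
jog_arm(
  motion=[
    [0,0,0,0,0,2,0],
    [0,0,0,0,0,2,0],
  ],
)

```text
t: 17.6
eef_pos: [0.5288, -0.4602, -0.0329]
tool_rot: [-0.0, 1.0, -0.0, 0.0]
contact_force: [-6.9, 5.9, 22.9]
gripper_width: 0.003
grasp_force: 10.8
```

Request:
jog_arm(
  motion=[
    [0,0,0,0,0,2,0],
    [0,0,0,0,0,2,0],
  ],
)

```text
t: 17.85
eef_pos: [0.5288, -0.4603, -0.033]
tool_rot: [-0.0, 1.0, -0.0, -0.0]
contact_force: [-11.3, 9.8, 35.2]
gripper_width: -0.0
grasp_force: 17.5
```

Request:
jog_arm(
  motion=[
    [0,0,0,0,0,-54,0],
    [0,0,0,0,0,-54,0],
    [0,0,0,0,-12,-54,0],
    [0,0,0,0,-24,-54,0],
    [0,0,0,0,-33,-59,0],
    [0,0,0,0,-43,-61,0],
    [0,0,0,0,-51,-60,0],
    [0,0,0,0,-58,-57,0],
    [0,0,0,0,-58,-57,0],
  ],
)

```text
t: 18.98
eef_pos: [0.5286, -0.4012, 0.0187]
tool_rot: [-0.0, 1.0, 0.0, -0.0]
contact_force: [0.9, -0.3, 0.3]
gripper_width: 0.003
grasp_force: 0.0
```

Request:
jog_arm(
  motion=[
    [0,0,0,0,-6,5,0],
    [0,0,0,0,-11,11,0],
    [0,0,0,0,-13,16,0],
    [0,0,0,0,-14,19,0],
    [0,0,0,0,-14,19,0],
  ],
)

```text
t: 19.6
eef_pos: [0.5285, -0.3881, 0.0011]
tool_rot: [-0.0, 1.0, -0.0, -0.0]
contact_force: [-3.0, 3.2, 9.9]
gripper_width: 0.002
grasp_force: 4.9
```

Request:
jog_arm(
  motion=[
    [0,0,0,0,0,-60,0],
    [0,0,0,0,0,-110,0],
    [0,0,0.175,102,-118,-110,0],
    [0,0,0.175,102,-118,-110,0],
    [0,0,0.175,102,-118,-110,0],
    [0,0,0.175,102,-118,-110,0],
    [0,0,0.175,102,-118,-110,0],
  ],
)

```text
t: 20.48
eef_pos: [0.6298, -0.2715, 0.1098]
tool_rot: [0.0, 0.996, -0.088, -0.0]
contact_force: [0.0, -1.1, -0.5]
gripper_width: 0.003
grasp_force: 0.0
```

```bash
python3 - <<'E'
from h import *
s=bot.read_camera("scene"); t=bot.read_camera("top")
o=bot.get_obs(); print(o["t"],o["eef_pos"],o["tool_rot"])
for c in (s,t):
  for n in ("box_a","leaf_a_edge"): print(n,[(at(c,d["xy"],0 if n=="box_a" else .062)[:2],round(d["score"],2)) for d in bot.tip_of(n,c)])
def cr(c,x,y,w,h,f):
    return cv2.resize(cv2.cvtColor(c["pixels"],cv2.COLOR_RGB2BGR)[y:y+h,x:x+w],None,fx=f,fy=f,interpolation=cv2.INTER_CUBIC)
cv2.imwrite("pics/m8.png",np.hstack([cr(s,175,300,160,100,2.5),cr(t,360,165,110,100,3.5)[:250]]) )
print(delta([.6305,-.2695,.067]))
E
```

```text
20.575 [ 0.62939014 -0.27237817  0.1099903 ] [ 5.38320875e-04  9.96039719e-01 -8.89068390e-02 -4.03973749e-04]
box_a [(array([ 0.5188, -0.3875]), 0.87), (array([ 0.6528, -0.2199]), 0.72)]
leaf_a_edge [(array([ 0.6325, -0.2443]), 0.54)]
box_a [(array([ 0.6403, -0.2114]), 0.9)]
leaf_a_edge [(array([ 0.6374, -0.2503]), 0.59)]
(array([ 0.1, -1.9, 43.2]), None)
```

View pics/m8.png

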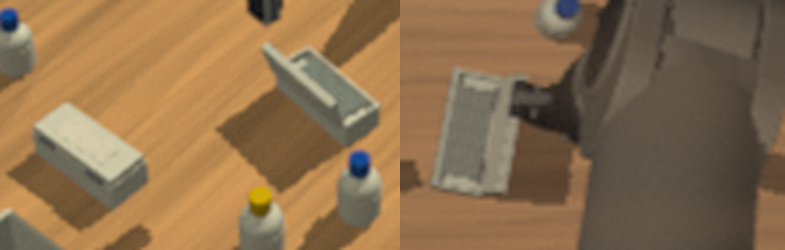

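Request:
jog_arm(
  motion=[
    [0,0,0,0,0,50,0],
    [0,0,0,0,0,94,0],
    [0,0,0,0,0,94,0],
    [0,0,0,0,-14,94,0],
    [0,0,0,0,-23,89,0],
    [0,0,0,0,-33,87,0],
    [0,0,0,0,-41,88,0],
    [0,0,0,0,-48,91,0],
    [0,0,0,0,-48,91,0],
  ],
)

```text
t: 21.9
eef_pos: [0.639, -0.2217, 0.0188]
tool_rot: [-0.0, 0.996, -0.087, -0.0]
contact_force: [-0.5, 0.5, 0.3]
gripper_width: -0.001
grasp_force: 0.0
```

Request:
jog_arm(
  motion=[
    [0,0,0,0,-6,5,0],
    [0,0,0,0,-11,11,0],
    [0,0,0,0,-13,16,0],
    [0,0,0,0,-14,19,0],
    [0,0,0,0,-14,19,0],
  ],
)

```text
t: 22.52
eef_pos: [0.6411, -0.2091, 0.0011]
tool_rot: [-0.0, 0.996, -0.088, -0.0]
contact_force: [-5.2, 1.7, 10.4]
gripper_width: 0.0
grasp_force: 5.1
```

Request:
jog_arm(
  motion=[
    [0,0,0,0,0,-50,85],
    [0,0,0,0,-2,-50,85],
    [0,0,0,0,-2,-50,85],
    [0,0,0,0,-2,-50,85],
    [0,0,0,0,-2,-50,85],
  ],
)

```text
t: 23.15
eef_pos: [0.6411, -0.2071, 0.049]
tool_rot: [-0.0, 0.996, -0.088, -0.001]
contact_force: [0.2, -1.0, -1.2]
gripper_width: 0.992
grasp_force: 0.0
```

```bash
python3 - <<'E'
from h import *
s=bot.read_camera("scene"); t=bot.read_camera("top")
o=bot.get_obs(); print(o["t"],o["eef_pos"],o["gripper_width"],o["q"].round(2))
for c in (s,t):
  for n in ("box_a",): print(n,[(at(c,d["xy"],0)[:2],round(d["score"],2)) for d in bot.tip_of(n,c)])
  print("spot",[(at(c,d["xy"],.025)[:2],round(d["score"],2)) for d in bot.spot_in("box_a",c)])
print(delta([.6415,-.207,.012-.033],-np.pi/2-.175))
def cr(c,x,y,w,h,f):
    return cv2.resize(cv2.cvtColor(c["pixels"],cv2.COLOR_RGB2BGR)[y:y+h,x:x+w],None,fx=f,fy=f,interpolation=cv2.INTER_CUBIC)
cv2.imwrite("pics/m9.png",np.hstack([cr(s,260,300,90,80,4),cr(t,360,165,100,80,4)]) )
E
```

```text
23.25 [ 0.64147945 -0.2071609   0.04943785] 0.9993773490370297 [ 0.23  0.63 -0.02  1.67  0.01  0.84 -1.54]
box_a [(array([ 0.5272, -0.386 ]), 0.68), (array([ 0.6434, -0.2158]), 0.58)]
spot [(array([ 0.531 , -0.3895]), 0.91), (array([ 0.6483, -0.2217]), 0.7), (array([0.282 , 1.0007]), 0.52)]
box_a [(array([ 0.5299, -0.3924]), 0.69), (array([ 0.6415, -0.2069]), 0.43)]
spot [(array([ 0.5258, -0.3882]), 0.69), (array([ 0.6158, -0.193 ]), 0.68)]
(array([-0.3, -0.2, 71. ]), array([ 0.,  0., -0.]))
```

View pics/m9.png

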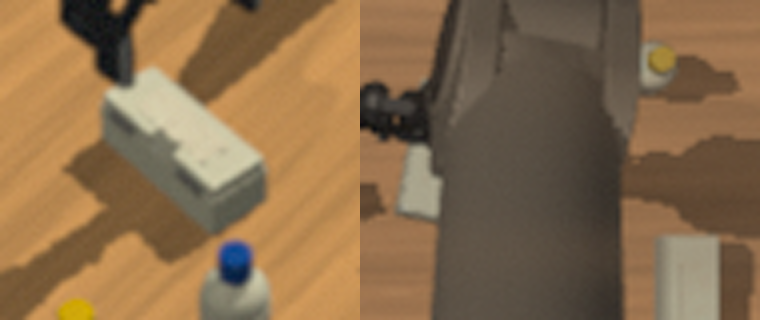

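```bash
python3 - <<'E'
from h import *
s=bot.read_camera("scene")
f=lambda x,y:[260+(x+.5)/4-.5,300+(y+.5)/4-.5]
c=np.array([.6415,-.207]);X=np.array([.985,-.174]);n=np.array([-.174,-.985])
for nm,p,z in (("bot+x+n",(213,235),0),("top+x-n",(263,158),.034),("top-x-n",(155,68),.034),("top-x+n",(103,98),.034)):
    q=at(s,f(*p),z)[:2]-c; print(nm,(q@X*1000).round(1),(q@n*1000).round(1))
E
```

```text
bot+x+n 48.4 21.7
top+x-n 48.6 -15.3
top-x-n -46.3 -18.3
top-x+n -47.3 19.9
```

Request:
jog_arm(
  motion=[
    [0,0,0,0,0,40,85],
    [0,0,0,0,0,71,85],
    [0,0,0,0,0,71,85],
  ],
  grip_force=40,
)

```text
t: 23.88
eef_pos: [0.6396, -0.2065, -0.0233]
tool_rot: [-0.0, 0.996, -0.087, -0.003]
contact_force: [0.3, 0.2, -0.6]
gripper_width: 0.994
grasp_force: 0.0
```

Request:
jog_arm(
  motion=[
    [0,0,0,0,0,0,36],
    [0,0,0,0,0,0,30],
    [0,0,0,0,0,0,30],
    [0,0,0,0,0,0,30],
    [0,0,0,0,0,0,30],
    [0,0,0,0,0,0,30],
  ],
  grip_force=60,
)

```text
t: 24.62
eef_pos: [0.6433, -0.2077, -0.0188]
tool_rot: [0.0, 0.996, -0.088, 0.002]
contact_force: [-0.8, 0.1, 7.2]
gripper_width: 0.449
grasp_force: 61.9
```

Request:
jog_arm(
  motion=[
    [0,0,0,0,0,-20,30],
    [0,0,0,0,0,-60,30],
    [0,0,0,0,0,-100,30],
    [0,0,0,0,0,-120,30],
    [0,0,0,0,0,-120,30],
  ],
)

```text
t: 25.25
eef_pos: [0.6428, -0.2075, 0.101]
tool_rot: [0.0, 0.996, -0.088, 0.002]
contact_force: [-0.1, -0.0, -1.6]
gripper_width: 0.447
grasp_force: 61.0
```

```bash
python3 - <<'E'
from h import *
s=bot.read_camera("scene"); t=bot.read_camera("top")
import pickle; pickle.dump((s,t),open("st2.pkl","wb"))
o=bot.get_obs(); print(o["t"],o["eef_pos"],o["gripper_width"],o["contact_force"])
def cr(c,x,y,w,h,f):
    return cv2.resize(cv2.cvtColor(c["pixels"],cv2.COLOR_RGB2BGR)[y:y+h,x:x+w],None,fx=f,fy=f,interpolation=cv2.INTER_CUBIC)
cv2.imwrite("pics/m10.png",np.hstack([cr(s,240,250,90,100,4),cr(t,370,160,90,100,4)]))
E
```

```text
25.35 [ 0.64083372 -0.20686105  0.09790422] 0.4514073349626128 [ 0.20483791  0.7667588  -3.23092976]
```

View pics/m10.png

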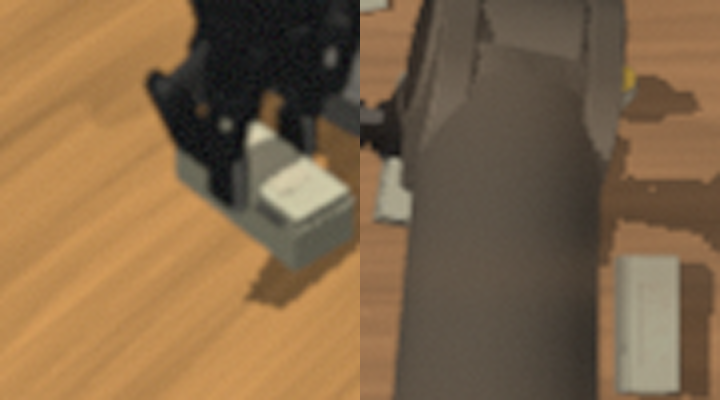

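```bash
python3 - <<'E'
from h import *
import pickle; s,t=pickle.load(open("st2.pkl","rb"))
f=lambda x,y:[285+(x+.5)/3-.5,195+(y-305+.5)/3-.5]
print("NR",at(s,f(18,488),.03),"NL",at(s,f(183,381),.03))
# edges via fit: rim front line between; model projection for compare
c=np.array([.4998,.1187]);y=-.029;X=np.array([np.cos(y),np.sin(y)]);Y=np.array([-np.sin(y),np.cos(y)])
for n,(a,b,z) in dict(NR=(-.07,-.125,.03),NL=(-.07,.125,.03),NRb=(-.07,-.125,0),HRb=(.07,-.125,0)).items():
    u=proj(s,[*(c+a*X+b*Y),z]); print(n,(u-[285,195]+.5)*3-.5+[0,305])
for b in (-.076,0,.076): print(c+b*Y)
P=pose()[0]; b2=c+.076*Y
print(delta([*b2,.09],-np.pi/2-.029))
E
```

```text
NR [ 0.4255 -0.0023  0.03  ] NL [0.4385 0.2428 0.03  ]
NR [ 17.2 489.3]
NL [180.7 378.3]
NRb [ 18.1 515.7]
HRb [137.8 576.6]
[0.49759631 0.04273196]
[0.4998 0.1187]
[0.50200369 0.19466804]
(array([-206.6, -371.2,    8.4]), array([-0.   ,  0.002, -0.146]))
```

Request:
jog_arm(
  motion=[
    [0,0,-0.05,-53,-10,0,30],
    [0,0,-0.1,-106,-20,0,30],
    [0,0,-0.146,-158,-30,0,30],
    [0,0,-0.146,-166,-87,0,30],
    [0,0,-0.146,-174,-144,0,30],
    [0,0,-0.146,-182,-201,0,30],
    [0,0,-0.146,-190,-258,0,30],
    [0,0,-0.146,-198,-315,0,30],
    [0,0,-0.146,-207,-371,0,30],
    [0,0,-0.146,-207,-371,0,30],
  ],
)

```text
t: 26.6
eef_pos: [0.5007, 0.2002, 0.0977]
tool_rot: [-0.001, 1.0, -0.01, -0.001]
contact_force: [0.1, -0.8, -1.7]
gripper_width: 0.45
grasp_force: 61.0
```

```bash
python3 - <<'E'
from h import *
o=bot.get_obs(); print(o["t"],o["eef_pos"],o["gripper_width"],o["contact_force"],delta([.502,.1947,.015],-np.pi/2-.029))
E
```

```text
26.6 [0.50072644 0.20024987 0.09770078] 0.4503751948041734 [ 0.07199381 -0.80803965 -1.65933138] (array([ 1.6,  5.7, 82.7]), array([-0.002,  0.002,  0.009]))
```

Request:
jog_arm(
  motion=[
    [0,0,0,0,0,30,30],
    [0,0,0,0,0,65,30],
    [0,0,0,0,0,65,30],
    [0,0,0,0,0,65,30],
  ],
)

```text
t: 27.1
eef_pos: [0.5028, 0.1938, 0.0343]
tool_rot: [0.0, 1.0, -0.015, -0.0]
contact_force: [0.5, 0.4, -1.5]
gripper_width: 0.452
grasp_force: 61.0
```

```bash
python3 - <<'E'
from h import *
s=bot.read_camera("scene")
o=bot.get_obs(); print(o["t"],o["eef_pos"],o["gripper_width"],o["contact_force"],delta([.502,.1947,.005],-np.pi/2-.029))
P=pose()[0]
im=s["pixels"].copy(); x0,y0=290,170
big=cv2.resize(cv2.cvtColor(im[y0:y0+100,x0:x0+130],cv2.COLOR_RGB2BGR),None,fx=6,fy=6,interpolation=cv2.INTER_CUBIC)
def line(pts,col):
    q=np.array([(proj(s,p)-[x0,y0]+.5)*6-.5 for p in pts]).round().astype(int); cv2.polylines(big,[q],False,col,1)
y=-.029;X=np.array([np.cos(y),np.sin(y)]);Y=np.array([-np.sin(y),np.cos(y)]);c=np.array([.4998,.1187])
r=lambda m,a,b,z:[[*(m+i*a*X+j*b*Y),z] for i,j in ((-1,-1),(1,-1),(1,1),(-1,1),(-1,-1))]
for k in (-1,0,1): line(r(c+k*.076*Y,.055,.024,.024),(0,255,0))
line(r(P[:2],.05,.02,P[2]+.020),(0,0,255)); line(r(P[:2],.05,.02,P[2]+.046),(255,0,0))
cv2.imwrite("pics/m11.png",big)
E
```

```text
27.15 [0.50338288 0.19413698 0.03496669] 0.44571395738351743 [ 4.15791338e-04  6.20805485e-01 -2.36136916e+00] (array([-1.4, -0.5, 30. ]), array([-0.   , -0.001, -0.001]))
```

View pics/m11.png

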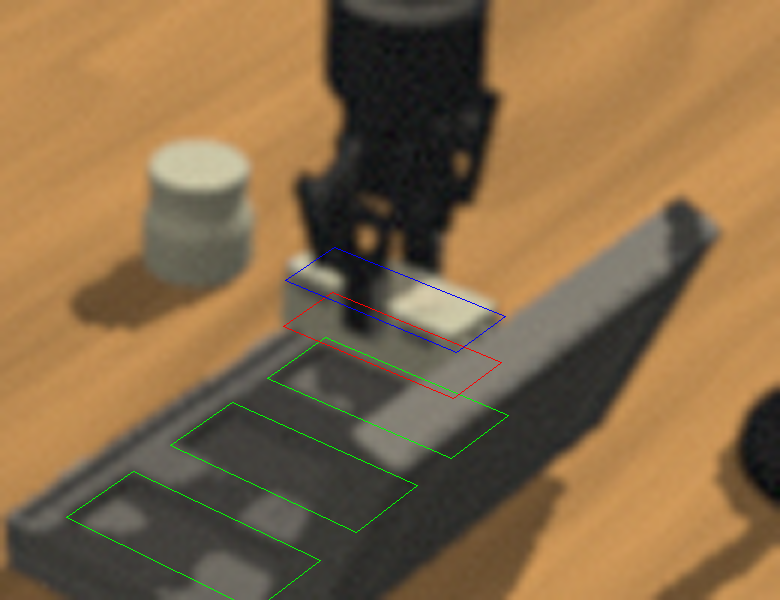

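Request:
jog_arm(
  motion=[
    [0,0,0,-1,0,12,30],
    [0,0,0,-1,0,24,30],
    [0,0,0,-1,0,32,30],
    [0,0,0,-1,0,36,30],
    [0,0,0,-1,0,39,30],
    [0,0,0,-1,0,39,30],
  ],
)

```text
t: 27.9
eef_pos: [0.5017, 0.1943, -0.005]
tool_rot: [0.0, 1.0, -0.015, -0.0]
contact_force: [0.7, -0.1, -2.5]
gripper_width: 0.458
grasp_force: 39.9
```

Request:
jog_arm(
  motion=[
    [0,0,0,0,0,2,30],
    [0,0,0,0,0,4,30],
    [0,0,0,0,0,5,30],
    [0,0,0,0,0,5,30],
  ],
)

```text
t: 28.4
eef_pos: [0.5021, 0.1944, -0.0071]
tool_rot: [0.0, 1.0, -0.015, 0.001]
contact_force: [-8.2, -3.9, 28.1]
gripper_width: 0.447
grasp_force: 57.9
```

Request:
jog_arm(
  motion=[
    [0,0,0,0,0,-2,60],
    [0,0,0,0,0,-3,60],
    [0,0,0,0,0,-3,60],
    [0,0,0,0,0,-40,60],
    [0,0,0,0,0,-70,0],
    [0,0,0,0,0,-70,0],
    [0,0,0,0,0,-70,0],
    [0,0,0,0,0,-70,0],
    [0,0,0,0,0,-70,0],
  ],
)

```text
t: 29.52
eef_pos: [0.5011, 0.194, 0.0593]
tool_rot: [0.0, 1.0, -0.015, -0.001]
contact_force: [0.2, -0.2, -0.7]
gripper_width: 0.003
grasp_force: 0.0
```

Request:
jog_arm(
  motion=[
    [0,0,0,0,0,30,0],
    [0,0,0,0,0,40,0],
    [0,0,0,0,0,45,0],
    [0,0,0,0,0,48,0],
    [0,0,0,0,0,50,0],
    [0,0,0,0,0,50,0],
  ],
)

```text
t: 30.28
eef_pos: [0.5019, 0.1944, 0.0128]
tool_rot: [0.0, 1.0, -0.015, 0.0]
contact_force: [-7.6, -3.4, 23.9]
gripper_width: -0.001
grasp_force: 11.8
```

Request:
jog_arm(
  motion=[
    [0,0,0,0,0,-60,0],
    [0,0,0,0,0,-120,60],
    [0,0,0,0,60,-120,85],
    [0,0,0,0,120,-120,85],
    [0,0,0,0,120,-120,85],
  ],
)

```text
t: 30.9
eef_pos: [0.4983, 0.0686, 0.1309]
tool_rot: [0.001, 1.0, -0.019, 0.0]
contact_force: [-0.1, -0.2, -0.7]
gripper_width: 0.852
grasp_force: 0.0
```

```bash
python3 - <<'E'
from h import *
s=bot.read_camera("scene"); t=bot.read_camera("top")
import pickle; pickle.dump((s,t),open("st3.pkl","wb"))
for c in (s,t):
  print([(at(c,d["xy"],0)[:2],round(d["score"],2)) for d in bot.tip_of("box_a",c)])
# segment white box near Q in top
u=proj(t,[.529,-.386,.03]).astype(int); x0,y0=u-30
im=cv2.cvtColor(t["pixels"],cv2.COLOR_RGB2HSV)[y0:y0+60,x0:x0+60]
m=((im[...,1]<75)&(im[...,2]>90)).astype(np.uint8)
n,l,st,ce=cv2.connectedComponentsWithStats(m); k=l[30,30]; print(st[k])
cs=cv2.findContours((l==k).astype(np.uint8),cv2.RETR_EXTERNAL,cv2.CHAIN_APPROX_NONE)[0][0]
bx=cv2.boxPoints(cv2.minAreaRect(cs))
W=np.array([at(t,p+[x0,y0],.03)[:2] for p in bx]); print(W, W.mean(0))
o=bot.get_obs();print(o["t"],o["eef_pos"])
E
```

```text
[(array([ 0.5218, -0.3891]), 0.79), (array([0.4992, 0.1875]), 0.64)]
[(array([ 0.527 , -0.3885]), 0.96), (array([0.5037, 0.1941]), 0.58), (array([0.6739, 0.1331]), 0.18)]
[ 23  14  16  34 533]
[[ 0.5768 -0.365 ]
 [ 0.5764 -0.4084]
 [ 0.4809 -0.406 ]
 [ 0.4813 -0.3627]] [ 0.52885  -0.385525]
31.1 [0.49846311 0.07588316 0.13050907]
```

Request:
jog_arm(
  motion=[
    [0,0,0,6,60,0,85],
    [0,0,0,44,460,0,85],
    [0,0,0,44,460,0,85],
    [0,0,0,44,460,0,85],
    [0,0,0,44,460,0,85],
    [0,0,0,44,460,0,85],
    [0,0,0,44,460,0,85],
    [0,0,0,44,460,0,85],
    [0,0,0,44,460,0,85],
    [0,0,0,44,460,0,85],
  ],
)

```text
t: 32.35
eef_pos: [0.53, -0.3842, 0.1297]
tool_rot: [-0.001, 1.0, -0.013, -0.0]
contact_force: [-0.2, 0.4, -0.7]
gripper_width: 0.995
grasp_force: 0.0
```

```bash
python3 - <<'E'
from h import *
s=bot.read_camera("scene")
print([(at(s,d["xy"],0)[:2],round(d["score"],2)) for d in bot.tip_of("box_a",s)])
o=bot.get_obs(); print(o["t"],o["eef_pos"],o["gripper_width"],delta([.529,-.3855,-.021],-np.pi/2-.027))
E
```

```text
[(array([0.4781, 0.1999]), 0.85), (array([0.4896, 0.1926]), 0.45)]
32.45 [ 0.52982059 -0.3842339   0.13004639] 0.9938209907361678 (array([ -0.8,   1.5, 151. ]), array([-0.001, -0.   ,  0.001]))
```

Request:
jog_arm(
  motion=[
    [0,0,0,-1,1,50,85],
    [0,0,0,-1,1,100,85],
    [0,0,0,-1,1,130,85],
    [0,0,0,-1,1,151,85],
    [0,0,0,-1,1,151,85],
  ],
  grip_force=40,
)

```text
t: 33.08
eef_pos: [0.5273, -0.3863, -0.0219]
tool_rot: [-0.001, 1.0, -0.014, -0.001]
contact_force: [0.2, -0.3, 0.5]
gripper_width: 0.998
grasp_force: 0.0
```

Request:
jog_arm(
  motion=[
    [0,0,0,0,0,0,36],
    [0,0,0,0,0,0,30],
    [0,0,0,0,0,0,30],
    [0,0,0,0,0,0,30],
    [0,0,0,0,0,0,30],
    [0,0,0,0,0,0,30],
  ],
  grip_force=60,
)

```text
t: 33.83
eef_pos: [0.5288, -0.3887, -0.0191]
tool_rot: [0.001, 1.0, -0.015, 0.001]
contact_force: [-0.1, -0.9, 5.6]
gripper_width: 0.452
grasp_force: 61.9
```

Request:
jog_arm(
  motion=[
    [0,0,0,0,0,-20,30],
    [0,0,0,0,0,-60,30],
    [0,0,0,0,0,-100,30],
    [0,0,0,0,0,-120,30],
    [0,0,0,0,0,-120,30],
    [0,0,0,0,0,-120,30],
  ],
)

```text
t: 34.58
eef_pos: [0.5267, -0.387, 0.0976]
tool_rot: [-0.001, 1.0, -0.015, -0.001]
contact_force: [-0.1, 0.4, -2.4]
gripper_width: 0.45
grasp_force: 61.0
```

Request:
jog_arm(
  motion=[
    [0,0,0,-20,-50,0,30],
    [0,0,0,-43,-105,0,30],
    [0,0,0,-43,-160,0,30],
    [0,0,0,-43,-215,0,30],
    [0,0,0,-43,-270,0,30],
    [0,0,0,-43,-325,0,30],
    [0,0,0,-43,-380,0,30],
    [0,0,0,-43,-428,0,30],
    [0,0,0,-43,-428,0,30],
    [0,0,0,-43,-428,0,30],
  ],
)

```text
t: 35.83
eef_pos: [0.4962, 0.0407, 0.0979]
tool_rot: [0.0, 1.0, -0.014, -0.001]
contact_force: [0.4, -1.2, -2.1]
gripper_width: 0.446
grasp_force: 61.1
```

```bash
python3 - <<'E'
from h import *
s=bot.read_camera("scene")
o=bot.get_obs(); P=pose()[0]; print(o["t"],P,o["gripper_width"],delta([.4976,.0427,.005],-np.pi/2-.029))
print([(at(s,d["xy"],P[2]+.02)[:2],round(d["score"],2)) for d in bot.tip_of("box_a",s)])
# white mask bounding silhouettes of held box
u=proj(s,[P[0],P[1],P[2]+.04]).astype(int); x0,y0=u-35
im=cv2.cvtColor(s["pixels"],cv2.COLOR_RGB2HSV)[y0:y0+70,x0:x0+70]
m=((im[...,1]<75)&(im[...,2]>80)).astype(np.uint8)
X=np.array([np.cos(-.029),np.sin(-.029)]);Y=np.array([.029,1])
for a,b,z in ((-.049,-.0185,.034),(-.049,.0185,.034),(.049,.0185,.034),(.05,-.02,0),(-.05,-.02,0)):
    print("pred",(proj(s,[*(P[:2]+a*X+b*Y),P[2]+.02+z])-[x0,y0]))
for r in m[:, :]: print("".join(".#"[v] for v in r))
E
```

```text
35.875 [0.49638307 0.04000689 0.09813269] 0.44834363744884886 (array([ 1.3, -2.8, 93.1]), array([ 0.001,  0.002, -0.002]))
[(array([0.4941, 0.0411]), 0.55), (array([0.5875, 0.0514]), 0.51)]
pred [16.9 27.3]
pred [26.  21.7]
pred [55.4 34.1]
pred [46.2 51.8]
pred [16.4 38.3]
......................................................................
......................................................................
......................................................................
......................................................................
......................................................................
......................................................................
......................................................................
......................................................................
......................................................................
......................................................................
......................#...............................................
............................................
[... 3444 characters left out ...]
......###..#####.....############################............
...............#...####.........###########################...........
.............##..#####............#########################...........
............##..####................######################............
..........##..#####.....##............####################............
.........##..####.....######...........##################.............
.......##..#####.....########.............###############.............
......###########..############.............############..............
......#.#########################.............##########..............
..........#########################.............#######...............
```

Request:
jog_arm(
  motion=[
    [0,0,0,1,-2,40,30],
    [0,0,0,1,-2,63,30],
    [0,0,0,1,-2,63,30],
    [0,0,0,1,-2,63,30],
  ],
)

```text
t: 36.42
eef_pos: [0.4989, 0.0426, 0.0368]
tool_rot: [0.0, 1.0, -0.015, 0.0]
contact_force: [-0.1, -0.2, -1.7]
gripper_width: 0.45
grasp_force: 61.1
```

```bash
python3 - <<'E'
from h import *
o=bot.get_obs(); P=pose()[0]; print(o["t"],P,o["gripper_width"],delta([.4976,.0427,-.005],-np.pi/2-.029))
E
```

```text
36.425 [0.49886792 0.04255104 0.03678577] 0.4502691618854572 (array([-1.3, -0.1, 41.8]), array([ 0.   , -0.001, -0.002]))
```

Request:
jog_arm(
  motion=[
    [0,0,0,-1,0,12,30],
    [0,0,0,-1,0,24,30],
    [0,0,0,-1,0,33,30],
    [0,0,0,-1,0,38,30],
    [0,0,0,-1,0,42,30],
    [0,0,0,-1,0,42,30],
  ],
)

```text
t: 37.17
eef_pos: [0.4972, 0.0434, -0.0061]
tool_rot: [0.0, 1.0, -0.015, -0.0]
contact_force: [0.2, -0.2, -1.7]
gripper_width: 0.448
grasp_force: 61.2
```

Request:
jog_arm(
  motion=[
    [0,0,0,0,0,2,30],
    [0,0,0,0,0,4,30],
    [0,0,0,0,0,4,30],
  ],
)

```text
t: 37.55
eef_pos: [0.4977, 0.0434, -0.0073]
tool_rot: [0.0, 1.0, -0.015, 0.0]
contact_force: [-9.2, -1.2, 29.7]
gripper_width: 0.446
grasp_force: 64.7
```

Same depth as the first. Release, then press from above.

Request:
jog_arm(
  motion=[
    [0,0,0,0,0,-2,60],
    [0,0,0,0,0,-3,60],
    [0,0,0,0,0,-3,60],
    [0,0,0,0,0,-40,60],
    [0,0,0,0,0,-70,0],
    [0,0,0,0,0,-70,0],
    [0,0,0,0,0,-70,0],
    [0,0,0,0,0,-70,0],
    [0,0,0,0,0,-70,0],
  ],
)

```text
t: 38.67
eef_pos: [0.4967, 0.0432, 0.0593]
tool_rot: [0.0, 1.0, -0.015, -0.001]
contact_force: [0.3, 0.5, 1.2]
gripper_width: 0.003
grasp_force: 0.0
```

Request:
jog_arm(
  motion=[
    [0,0,0,0,0,30,0],
    [0,0,0,0,0,40,0],
    [0,0,0,0,0,45,0],
    [0,0,0,0,0,48,0],
    [0,0,0,0,0,50,0],
    [0,0,0,0,0,50,0],
  ],
)

```text
t: 39.42
eef_pos: [0.4975, 0.0434, 0.0127]
tool_rot: [0.0, 1.0, -0.015, 0.0]
contact_force: [-8.7, -0.2, 26.5]
gripper_width: 0.001
grasp_force: 13.6
```

Request:
jog_arm(
  motion=[
    [0,0,0,0,0,-60,0],
    [0,0,0,0,0,-120,0],
    [0,0,0,0,0,-180,0],
    [0,0,0,0,0,-207,0],
    [0,0,0,220,-80,-207,0],
    [0,0,0,220,-80,-207,0],
    [0,0,0,220,-80,-207,0],
    [0,0,0,220,-80,-207,0],
    [0,0,0,220,-80,-207,0],
  ],
)

```text
t: 40.55
eef_pos: [0.7214, 0.1186, 0.216]
tool_rot: [-0.0, 1.0, -0.014, -0.0]
contact_force: [0.1, 0.2, -0.3]
gripper_width: -0.001
grasp_force: 0.0
```

```bash
python3 - <<'E'
from h import *
s=bot.read_camera("scene");t=bot.read_camera("top")
o=bot.get_obs(); P=pose()[0]; print(o["t"],P,o["gripper_width"],o["contact_force"])
print("edge",[(d["xy"],d["score"]) for d in bot.tip_of("lid_edge",s)],[(at(t,d["xy"],.156),d["score"]) for d in bot.tip_of("lid_edge",t)])
for th in (1.75,1.8,1.85,1.9,1.95): print(th,proj(s,[.57-.14*np.cos(th)+.026*np.sin(th),.1167,.03+.14*np.sin(th)+.026*np.cos(th)]))
print([(at(t,d["xy"],.012)[:2],round(d["score"],2)) for d in bot.tip_of("box_a",t)])
E
```

```text
40.65 [0.7192059  0.11673159 0.21693381] -0.004451446834094721 [ 0.25845248 -0.54698321  0.54174214]
edge [([383.8, 223.5], 0.77), ([337.7, 253.9], 0.35)] [(array([0.4971, 0.0573, 0.156 ]), 0.71)]
1.75 [377.8 219.2]
1.8 [380. 221.]
1.85 [382.  222.8]
1.9 [384.1 224.7]
1.95 [386.  226.7]
[(array([0.493 , 0.1975]), 0.69), (array([0.5081, 0.2183]), 0.68), (array([0.4969, 0.04  ]), 0.63), (array([0.7008, 0.3031]), 0.49)]
```

Request:
jog_arm(
  motion=[
    [0,0,0,0,0,60,0],
    [0,0,0,0,0,118,0],
    [0,0,0,0,0,118,0],
    [0,0,0,-40,0,118,0],
    [0,0,0,-60,0,118,0],
    [0,0,0,-75,0,118,0],
    [0,0,0,-90,0,118,0],
    [0,0,0,-105,0,118,0],
    [0,0,0,-120,0,118,0],
  ],
)

```text
t: 41.92
eef_pos: [0.5991, 0.1204, 0.0999]
tool_rot: [-0.0, 1.0, -0.015, 0.001]
contact_force: [2.0, -0.3, 2.1]
gripper_width: -0.001
grasp_force: 1.0
```

Request:
jog_arm(
  motion=[
    [0,0,0,-12,0,0,0],
    [0,0,0,-24,0,0,0],
    [0,0,0,-36,0,0,0],
    [0,0,0,-48,0,0,0],
    [0,0,0,-60,0,0,0],
    [0,0,0,-72,0,0,0],
  ],
)

```text
t: 42.68
eef_pos: [0.5266, 0.1224, 0.099]
tool_rot: [0.0, 1.0, -0.015, -0.0]
contact_force: [-0.2, -0.1, -0.3]
gripper_width: 0.001
grasp_force: 0.0
```

Request:
jog_arm(
  motion=[
    [0,0,0,0,0,-40,0],
    [0,0,0,-60,0,-40,0],
    [0,0,0,-60,0,-40,0],
    [0,0,0,-60,0,-40,0],
    [0,0,0,-60,0,-40,0],
    [0,0,0,-60,0,-40,0],
    [0,0,0,-60,0,-40,0],
    [0,0,0,-60,0,-40,0],
    [0,0,0,-60,0,-40,0],
    [0,0,0,-60,0,-40,0],
  ],
)

```text
t: 43.92
eef_pos: [0.4677, 0.1242, 0.1391]
tool_rot: [0.0, 1.0, -0.015, -0.0]
contact_force: [-0.1, -0.7, -0.8]
gripper_width: 0.001
grasp_force: 0.0
```

Request:
jog_arm(
  motion=[
    [0,0,0,0,0,50,0],
    [0,0,0,0,0,90,0],
    [0,0,0,0,0,105,0],
    [0,0,0,0,0,112,0],
    [0,0,0,0,0,117,0],
    [0,0,0,0,0,119,0],
    [0,0,0,0,0,119,0],
  ],
)

```text
t: 44.8
eef_pos: [0.4687, 0.1246, 0.0229]
tool_rot: [-0.0, 1.0, -0.015, 0.001]
contact_force: [-6.4, -2.2, 22.7]
gripper_width: -0.0
grasp_force: 11.4
```

Request:
jog_arm(
  motion=[
    [0,0,0,0,0,-60,0],
    [0,0,0,0,0,-120,0],
    [0,0,0,0,60,-180,0],
    [0,0,0,0,250,-180,0],
    [0,0,0,0,250,-180,0],
    [0,0,0,0,250,-180,0],
    [0,0,0,0,250,-180,0],
    [0,0,0,0,250,-180,0],
  ],
)

```text
t: 45.8
eef_pos: [0.4606, -0.1272, 0.2013]
tool_rot: [0.0, 1.0, -0.016, 0.001]
contact_force: [-0.6, 0.2, -0.1]
gripper_width: 0.002
grasp_force: 0.0
```

```bash
python3 - <<'E'
from h import *
s=bot.read_camera("scene");t=bot.read_camera("top")
print(pose()[0],bot.get_obs()["t"])
for n,z in (("lid_edge",.056),("lamp_head",.289),("box_a",.0),("reagent0",0)):
    for c in (s,t): print(n,[(at(c,d["xy"],z)[:2],round(d["score"],2)) for d in bot.tip_of(n,c)])
print("expect edge",[.4998-.07,.1207])
E
```

```text
[ 0.46069767 -0.12450643  0.20065447] 45.9
lid_edge [(array([0.429 , 0.1262]), 0.67)]
lid_edge [(array([0.4304, 0.1247]), 0.62)]
lamp_head [(array([0.4933, 0.5199]), 0.96)]
lamp_head [(array([0.5019, 0.4988]), 0.6)]
box_a []
box_a []
reagent0 [(array([ 0.7057, -0.3603]), 0.89), (array([ 0.3745, -0.3457]), 0.78), (array([ 0.7374, -0.2783]), 0.63)]
reagent0 [(array([ 0.6979, -0.359 ]), 0.63), (array([ 0.7353, -0.2744]), 0.57), (array([ 0.3787, -0.3479]), 0.55)]
expect edge [0.4298, 0.1207]
```

Lid edge sits at its shut position in both cameras, the lamp is clear, all three bottles stand, and no boxes are left outside.

```bash
python3 -c "
from station import bot
print(bot.hand_in())"
```

```text
the job is handed in; nothing more can be done
None
```

The job is done and handed in at about 46 s: the lamp is swung clear of the case, both slide boxes present are folded shut and seated in their own bays, the lid is fully closed, and all three reagent bottles are still standing; no verdict came back.

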